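# Fit the battery and the squeezing cone on a cordless citrus press and hold it pressed

### The arm

A 7-joint arm with a two-finger parallel gripper is mounted at the origin on a cart in front of the work surface, level with it; the furniture and walls round the work are solid. World frame = base frame: x ahead of the robot, y to its left, z up, the work surface at z = 0. Lengths are in m, angles in rad, forces in N, time in s.
With the tool pointing down it reaches from about 0.4 to 0.9 m from the base axis. Payload 5.5 kg.
Tool frame: the origin (TCP) lies at the very end of the fingers, on their centre line; the grasp point (between the pads) lies 19 mm behind it (grip_depth is the z of the grasp point in the tool frame, in m); z points along the fingers, y is the line along which they close (so a half turn about z gives the same grasp; the last joint's range is limited). The gripper opens to 85 mm and grips with 20 to 120 N. Pads are 22 mm wide; open, the fingers measure 114 mm over their backs; the gripper's body (76 mm by 85 mm) begins 54 mm behind the grasp point. The pads swing forward as they close: fully open they stand 13 mm farther back than shut.
Start: joints at [-1.05, 0.501, -0.427, 1.55, 0.221, 1.138, -0.21], TCP at [0.166, 0.629, 0.231] pointing down, gripper open.
Joint ranges: [-2.88, 2.88], [-0.31, 2.03], [-1.54, 1.56], [0.2, 2.42], [-1.41, 4.55], [0.19, 2.02], [-2.57, 2.57]. Speed limits (rad/s): [2.57, 2.57, 3.14, 3.14, 3.14, 3.14, 3.14].

### API

Orientations are given as a unit quaternion [w, x, y, z].
In Python, from plant import sense, snapshot, camera_info, close_job, silhouettes, grip_depth gives the robot as it stands.
- The arm moves only by the tool move_arm, never from a script. Its argument "motion" is a list of rows, each an object of numbers: "x", "y", "z": the shift along the tool's x, y, z as a fraction of full scale; "ax", "ay", "az": the turn, a rotation vector about the tool's x, y, z as a fraction of full scale; "grip": the opening, from -1 (shut) to 1 (fully open). A call has 1 to 12 rows; each row is the pose to reach, as a shift and turn from the pose commanded when the call began, along the tool's axes at that moment, turning the shorter way round; what a row does not reach only later rows make up. Full scale, the value 1, is 30 cm for a shift and 360 degrees for a turn. A row lasts 1/10 s, in which the tool goes at most 50 mm and 8.59 degrees, less where a joint would pass 70% of its speed; a pose out of reach is approached as far as the arm can. A call with a number of a shift or a turn outside -1 to 1 is refused whole. A call with a gripper value outside its range is refused whole. The fingers move at their own pace and stop on an object; the grip force is fixed at half the most. Time passes only in rows, so rows that repeat a pose let the fingers close. It gives the time, the measured TCP pose, the force, the opening and the grip force at its end, in the units of the state.
- sense(): the state, without advancing time (a new reading comes with each control period).
- snapshot(name): name is "scene" or "side" or "wrist"; returns the picture (420x560x3 uint8, red, green, blue); there is no depth.
- camera_info(name): a dict with "K" (3x3 intrinsics, pixels), "T" (4x4, takes a point from camera to world coordinates); the wrist camera has in their place "tool_from_camera" (4x4, takes a point from camera to tool coordinates, whose origin is the TCP and whose axes are the flange's). Camera axes: x right, y up, looking along -z (the intrinsics and any distortion apply to the point x, -y, -z); pixel columns grow to the right and rows downward; lengths in m; the calibration is good to about 2 mm. A picture is of the moment at which its call begins: read the wrist's pose just before it. camera_info takes no time and is no camera call.
- close_job(): hands the job in; it is judged then, once.
Trained networks look in the newest picture that a camera, given by its name, has taken for a name from the list of things; names that differ only in an ending like _2 or _b are one class to them, and where a whole thing is asked for, a point or a joint stands for the part that bears it (a point fixed in the world has none). Each returns a list of dicts, best first, with "score" (0 to 1); they miss things now and then, are a little off and sometimes report something else, mostly with a low value. They report only what shows in the picture. A call takes as long as a camera call.
- silhouettes(camera, query): "pixels" (420x560 bool, what is visible of it) and "point" ([column, row] in pixels, amid what is visible of it).
The state is a dict: "time": time; "joint_positions": joint angles; "qd": joint speeds; "effort": joint torques, N m; "position": TCP position; "orientation": TCP orientation; "ft_force": force on the tool from outside, world axes, zero at the start; "ft_torque": the same for the moment, N m; "opening": finger opening in m; "gripper_force": force on a finger pad.
Only numpy, scipy, OpenCV 4.12 (cv2) and the standard library are available. Lean on these libraries where they do the work, as an engineer would, in place of code of your own. Each camera call takes 0.05 s, during which the arm holds its last target. There are 200 camera calls.

### The job

Get the cordless citrus press going: first push the blue battery block down flush into its bay, then set the orange squeezing cone on the drive spindle, turned so that its cross-shaped socket meshes with the splines, and slide it fully home. Press the cone straight down so that the spindle sinks to the bottom of its spring travel, and finish while still gripping the cone and holding it down. Leave the spice jar and the red-lidded pot where they stand.

Things in the scene. Friction and masses are not known exactly. Their poses are not given: they have to be found in the camera images.
- juicer: The press's white rectangular housing, fixed on the worktop, 121 x 216 mm, its flat deck 60 mm above its underside. Origin: centre of the underside; z up, y along the long side. The battery bay is in the +y half (centre at y +52 mm), the drive spindle in the -y half (axis at y -52 mm).
- bay (a point): Centre of the bay's mouth, at deck height; axes as the housing's. The bay is a rectangular hole 38 mm along x by 64 mm along y (2 mm to spare on every side of the block) with a small chamfer, framed by a grey line. In it a carrier plate stands 18 mm below the deck at the start.
- carrier (a joint): How far the carrier plate at the bottom of the bay has been pushed down: 0 at the start, 0.012 m at its stop. It does not spring back and gives way only under about 4 N, so a block laid in stands 12 mm proud until it is pressed; at the stop the block's top is flush with the deck.
- battery_block: Loose blue block with two black bands across its long sides, 34 mm (x) x 60 mm (y) x 30 mm high, 0.12 kg, upright on the worktop. Origin: centre of the underside, z up. It fits the bay with its y along the bay's y, either way round.
- spindle_seat (a point): Spindle axis at the top of its steel flange (30 mm wide), on which the cone's underside sits when home; 16 mm above the deck at rest, sinks and turns with the spindle. z up. On the flange stands a cross of splines: 20 mm long each way, along the point's x and y, 6 mm thick, 18 mm high, with a round pilot pin up to 23 mm. Starts at any angle; turns only stiffly (0.08 N m).
- spindle (a joint): How far the spindle is pressed down: 0 at rest, 0.006 m at its stop. A spring resists with 3.5 N at first and 9.5 N at the stop and lifts it again when let go.
- cone: Loose orange squeezing cone, 73 mm high, 0.10 kg, standing on the worktop. Origin: centre of the underside, z up. Square hub 42 mm wide to z 25, round skirt 62 mm wide at z 25 to 28, ribbed dome above. In the underside a cross-shaped socket 25 mm deep, slots along x and y, each 23 mm long and 9 mm wide (1.5 mm to spare round the splines). Any quarter turn is the same.
- cone_grip (a point): Where to grip the cone: on its axis, 49 mm above its underside; axes as the cone's. Four upright flat-faced ribs stand on the dome along +-x and +-y, right over the socket slots, from 28 to 59 mm above the underside, each 10 mm wide; 42 mm from rib face to rib face.
- spice_jar: Bystander: glass spice jar with a green lid, 46 x 46 x 106 mm, loose. Origin: centre of the underside. Besides, fixed clutter stands along the back (x over 0.57 m): a jug, jars and a cup of brushes up to 190 mm high, a 370 mm utensil crock at the left end, and a tall dish rack behind the sink (y over 0.3 m, x over 0.55 m).
- red_pot: Bystander: small pot with a red lid, 47 x 47 x 83 mm, loose. Origin: centre of the underside.

How it is judged:
By the outcome, as a careful person would: the job done as asked, in the order asked, and still so for the second after the job is handed in, while the arm keeps its last pose, push and grip.
It also fails if it takes over 67 s, if anything falls off the work surface, if the arm or the gripper's body presses on something with over 40 N, if the wrist force passes 120 N, or if a joint passes its speed limit or range.

## Working session

There is one attempt and no reset: what is moved stays moved. The work goes in short steps, Python scripts to look and compute and a tool call to move; the robot and the scene stay as the last step left them, time stands still between calls to the robot, and variables do not carry over. Pictures are saved under pics/ and viewed, at most 10 in all, crops included, and the job is handed in when it is done.

Besides the shell and the picture viewer there is one more tool, called after ">>>" by a JSON object that holds its "name" and its "arguments", one argument or row to a line. move_arm: Moves the arm, as the interface text tells. Shift numbers are shares of 30 cm and turn numbers shares of 360 degrees, none past 1 either way. Its arguments: {"type":"object","properties":{"motion":{"type":"array"}},"required":["motion"]}

```bash
mkdir -p pics; ls; cat > h.py <<'E'
import numpy as np, cv2
from plant import *
from scipy.spatial.transform import Rotation as R
def shot(n,f=None):
    s=sense(); im=snapshot(n)
    if f: cv2.imwrite('pics/'+f,im[:,:,::-1])
    return s,im
def cam(n,s=None):
    c=camera_info(n)
    if n=='wrist':
        q=s['orientation']; T=np.eye(4); T[:3,:3]=R.from_quat([q[1],q[2],q[3],q[0]]).as_matrix(); T[:3,3]=s['position']
        return np.array(c['K']),T@np.array(c['tool_from_camera']),c
    return np.array(c['K']),np.array(c['T']),c
def ray(K,T,uv,z):
    uv=np.atleast_2d(np.asarray(uv,float))
    d=np.c_[(uv[:,0]-K[0,2])/K[0,0],-(uv[:,1]-K[1,2])/K[1,1],-np.ones(len(uv))]@T[:3,:3].T
    o=T[:3,3]; return o+d*((z-o[2])/d[:,2])[:,None]
def proj(K,T,P):
    p=(np.atleast_2d(P)-T[:3,3])@T[:3,:3]
    return np.c_[K[0,0]*p[:,0]/-p[:,2]+K[0,2],K[1,1]*-p[:,1]/-p[:,2]+K[1,2]]
E
python3 - <<'E'
from h import *
for n in ['scene','side']:
    s,im=shot(n,n+'0.png'); K,T,c=cam(n); print(n,c.keys(),K.tolist(),T.round(3).tolist(),{k:v for k,v in c.items() if k not in 'KT'})
    for q in ['juicer','battery_block','cone','spindle','spice_jar','red_pot']:
        for r in silhouettes(n,q)[:2]:
            print(q,round(r['score'],2),np.round(r['point']),r['pixels'].sum(), ray(K,T,r['point'],0.03).round(3)[0])
print(sense(),grip_depth,camera_info('wrist'))
E
```

```text
pics
scene dict_keys(['K', 'T']) [[462.83798575795726, 0.0, 278.2573984668009], [0.0, 462.83798575795726, 214.16071478200283], [0.0, 0.0, 1.0]] [[-0.88, 0.195, -0.434, 0.058], [-0.475, -0.411, 0.778, 0.646], [-0.026, 0.89, 0.454, 0.482], [0.0, 0.0, 0.0, 1.0]] {}
juicer 0.67 [274. 220.] 4511 [ 0.485 -0.101  0.03 ]
battery_block 0.62 [310. 181.] 329 [ 0.506 -0.324  0.03 ]
cone 0.58 [204. 307.] 1372 [0.443 0.199 0.03 ]
spindle 0.65 [289. 193.] 170 [ 0.519 -0.238  0.03 ]
spice_jar 0.8 [267. 267.] 1738 [0.409 0.06  0.03 ]
red_pot 0.95 [353. 185.] 693 [ 0.399 -0.344  0.03 ]
side dict_keys(['K', 'T']) [[396.3068660714375, 0.0, 279.16394638108034], [0.0, 396.3068660714375, 212.15823540514796], [0.0, 0.0, 1.0]] [[-0.947, 0.173, -0.273, 0.238], [-0.323, -0.481, 0.815, 0.614], [0.01, 0.859, 0.511, 0.514], [0.0, 0.0, 0.0, 1.0]] {}
juicer 0.78 [268. 223.] 4449 [ 0.505 -0.102  0.03 ]
battery_block 0.85 [293. 184.] 310 [ 0.51  -0.313  0.03 ]
cone 0.96 [239. 324.] 1261 [0.443 0.199 0.03 ]
spindle 0.64 [286. 194.] 134 [ 0.508 -0.25   0.03 ]
spice_jar 0.9 [288. 279.] 1513 [0.403 0.067 0.03 ]
red_pot 0
[... 595 characters left out ...]
orce': array([ 0.14917439, -0.36123925,  0.0402092 ]), 'ft_torque': array([-0.00348549,  0.03104289, -0.03186469]), 'gripper_force': 0.0, 'opening': 0.08522171239172097} -0.0187 {'K': array([[358.02633089,   0.        , 282.71650265],
       [  0.        , 358.02633089, 216.08083435],
       [  0.        ,   0.        ,   1.        ]]), 'tool_from_camera': array([[ 1.24156630e-03,  9.66056734e-01,  2.58327014e-01,
         6.45173052e-02],
       [ 9.99998727e-01, -1.45831325e-03,  6.47429860e-04,
        -7.03325300e-04],
       [ 1.00217568e-03,  2.58325881e-01, -9.66057314e-01,
        -1.41765720e-01],
       [ 0.00000000e+00,  0.00000000e+00,  0.00000000e+00,
         1.00000000e+00]])}
```

View pics/side0.png

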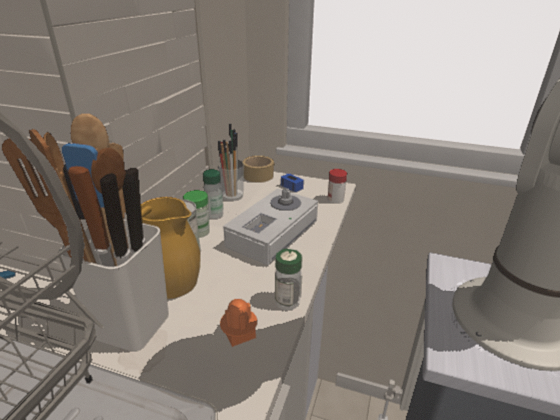

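The side view shows the juicer mid-counter (bay near, spindle far), the cone at (239,322), the battery at (293,184), the jar at (288,278) and the pot at (338,186). I'll fly over the cone first.

>>> {"name": "move_arm", "arguments": {
  "motion": [
    {"x": -0.64, "y": -0.58, "z": -0.1},
    {"x": -0.64, "y": -0.58, "z": -0.1},
    {"x": -0.64, "y": -0.58, "z": -0.1},
    {"x": -0.64, "y": -0.58, "z": -0.1},
    {"x": -0.64, "y": -0.58, "z": -0.1},
    {"x": -0.64, "y": -0.58, "z": -0.1}
  ]
}}

```text
schema error: expected keys x, y, z, ax, ay, az, grip
```

>>> {"name": "move_arm", "arguments": {
  "motion": [
    {"x": -0.62, "y": -0.55, "z": 0, "az": 0.041},
    {"x": -0.62, "y": -0.55, "z": 0, "az": 0.041},
    {"x": -0.62, "y": -0.55, "z": 0, "az": 0.041},
    {"x": -0.62, "y": -0.55, "z": 0, "az": 0.041},
    {"x": -0.62, "y": -0.55, "z": 0, "az": 0.041},
    {"x": -0.62, "y": -0.55, "z": 0, "az": 0.041},
    {"x": -0.62, "y": -0.55, "z": 0, "az": 0.041}
  ]
}}

```text
schema error: expected keys x, y, z, ax, ay, az, grip
```

```bash
python3 - <<'E'
from h import *
s,im=shot('wrist','w1.png'); print(s['time'],s['position'],s['orientation'])
K,T,c=cam('wrist',s)
for r in silhouettes('wrist','cone')[:2]:
    print(r['score'],r['point'],ray(K,T,r['point'],.04))
E
```

```text
0.7 [0.16565634 0.62854805 0.2313489 ] [-5.17384953e-06  1.28495129e-01  9.91710139e-01  4.33873788e-05]
```

View pics/w1.png

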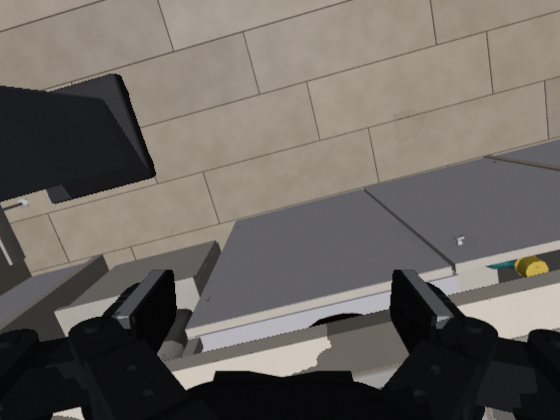

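The wrist view shows only the floor and counter edge, because the moves were refused. All keys are needed in each row.

>>> {"name": "move_arm", "arguments": {
  "motion": [
    {"x": -0.64, "y": -0.58, "z": -0.1, "ax": 0, "ay": 0, "az": 0, "grip": 1},
    {"x": -0.64, "y": -0.58, "z": -0.1, "ax": 0, "ay": 0, "az": 0, "grip": 1},
    {"x": -0.64, "y": -0.58, "z": -0.1, "ax": 0, "ay": 0, "az": 0, "grip": 1},
    {"x": -0.64, "y": -0.58, "z": -0.1, "ax": 0, "ay": 0, "az": 0, "grip": 1},
    {"x": -0.64, "y": -0.58, "z": -0.1, "ax": 0, "ay": 0, "az": 0, "grip": 1},
    {"x": -0.64, "y": -0.58, "z": -0.1, "ax": 0, "ay": 0, "az": 0, "grip": 1}
  ]
}}

```text
time: 1.4
position: [0.3116, 0.406, 0.2619]
orientation: [0.002, 0.133, 0.991, -0.001]
ft_force: [0.7, -0.6, 0.4]
opening: 0.0851
gripper_force: 0.0
```

>>> {"name": "move_arm", "arguments": {
  "motion": [
    {"x": -0.62, "y": -0.55, "z": 0, "ax": 0, "ay": 0, "az": 0.041, "grip": 1},
    {"x": -0.62, "y": -0.55, "z": 0, "ax": 0, "ay": 0, "az": 0.041, "grip": 1},
    {"x": -0.62, "y": -0.55, "z": 0, "ax": 0, "ay": 0, "az": 0.041, "grip": 1},
    {"x": -0.62, "y": -0.55, "z": 0, "ax": 0, "ay": 0, "az": 0.041, "grip": 1},
    {"x": -0.62, "y": -0.55, "z": 0, "ax": 0, "ay": 0, "az": 0.041, "grip": 1},
    {"x": -0.62, "y": -0.55, "z": 0, "ax": 0, "ay": 0, "az": 0.041, "grip": 1},
    {"x": -0.62, "y": -0.55, "z": 0, "ax": 0, "ay": 0, "az": 0.041, "grip": 1}
  ]
}}

```text
time: 2.1
position: [0.4452, 0.2038, 0.2613]
orientation: [-0.0, 0.256, 0.967, 0.0]
ft_force: [-0.3, 0.9, -0.9]
opening: 0.0853
gripper_force: 0.0
```

```bash
cat >> h.py <<'E'
def box(m):  # mask -> min-area rectangle centre, sizes, angle
    return cv2.minAreaRect(np.argwhere(m)[:,::-1].astype(np.float32))
def delta(tgt,yawx=None,s=None):
    """rows to go from current pose to world tgt with tool x axis along world angle yawx (deg), tool down"""
    s=s or sense(); q=s['orientation']; M=R.from_quat([q[1],q[2],q[3],q[0]])
    d=M.inv().apply(np.array(tgt)-s['position'])/.3
    out=dict(x=d[0],y=d[1],z=d[2])
    if yawx is not None:
        a=np.deg2rad(yawx); X=np.array([np.cos(a),np.sin(a),0]); Z=np.array([0,0,-1.])
        G=R.from_matrix(np.c_[X,np.cross(Z,X),Z]); v=(M.inv()*G).as_rotvec()/(2*np.pi)
        out.update(ax=v[0],ay=v[1],az=v[2])
    return {k:round(float(v),3) for k,v in out.items()}
E
python3 - <<'E'
from h import *
s,im=shot('wrist','w2.png'); print(s['time'],s['position'],s['orientation'],s['joint_positions'].round(2))
K,T,c=cam('wrist',s)
for q in ['cone','juicer','spice_jar']:
  for r in silhouettes('wrist',q)[:2]:
    print(q,r['score'],r['point'],ray(K,T,r['point'],.04))
E
```

```text
2.1 [0.44524669 0.20381867 0.26133291] [-7.58356799e-05  2.56227727e-01  9.66616426e-01  1.79514004e-04] [-0.33  0.16 -0.17  1.92  0.03  1.07  0.54]
cone 0.68 [273.1, 193.7] [[0.44768652 0.19019163 0.04      ]]
spice_jar 0.81 [151.8, 205.8] [[0.39633667 0.07386812 0.04      ]]
```

View pics/w2.png

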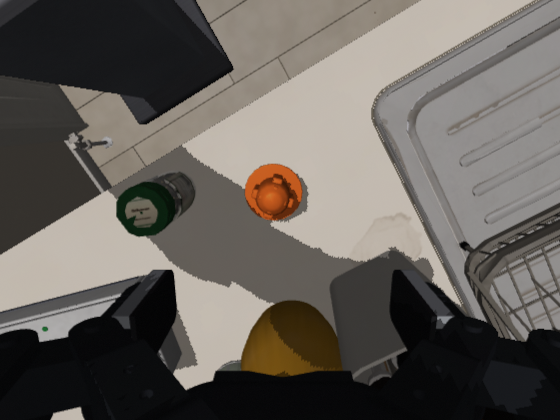

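The wrist view shows the cone at (273,194) and the jar lid at (145,208). On to the juicer and battery.

>>> {"name": "move_arm", "arguments": {
  "motion": [
    {"x": -0.7, "y": -0.99, "z": -0.13, "ax": 0, "ay": 0, "az": -0.0825, "grip": 1},
    {"x": -0.7, "y": -0.99, "z": -0.13, "ax": 0, "ay": 0, "az": -0.0825, "grip": 1},
    {"x": -0.7, "y": -0.99, "z": -0.13, "ax": 0, "ay": 0, "az": -0.0825, "grip": 1},
    {"x": -0.7, "y": -0.99, "z": -0.13, "ax": 0, "ay": 0, "az": -0.0825, "grip": 1},
    {"x": -0.7, "y": -0.99, "z": -0.13, "ax": 0, "ay": 0, "az": -0.0825, "grip": 1},
    {"x": -0.7, "y": -0.99, "z": -0.13, "ax": 0, "ay": 0, "az": -0.0825, "grip": 1},
    {"x": -0.7, "y": -0.99, "z": -0.13, "ax": 0, "ay": 0, "az": -0.0825, "grip": 1},
    {"x": -0.7, "y": -0.99, "z": -0.13, "ax": 0, "ay": 0, "az": -0.0825, "grip": 1},
    {"x": -0.7, "y": -0.99, "z": -0.13, "ax": 0, "ay": 0, "az": -0.0825, "grip": 1},
    {"x": -0.7, "y": -0.99, "z": -0.13, "ax": 0, "ay": 0, "az": -0.0825, "grip": 1}
  ]
}}

```text
time: 3.3
position: [0.4813, -0.1572, 0.3002]
orientation: [-0.0, -0.001, 1.0, 0.0]
ft_force: [0.0, 0.6, 0.2]
opening: 0.0853
gripper_force: 0.0
```

```bash
python3 - <<'E'
from h import *
s,im=shot('wrist','w3.png'); print(s['time'],s['position'],s['orientation'],s['joint_positions'].round(2))
K,T,c=cam('wrist',s)
for q,z in [('juicer',.06),('battery_block',.03),('spindle',.076),('red_pot',.08),('spice_jar',.1)]:
  for r in silhouettes('wrist',q)[:2]:
    b=cv2.boxPoints(box(r['pixels'])); w=ray(K,T,b,z)
    print(q,r['score'],r['point'],ray(K,T,r['point'],z).round(4),r['pixels'].sum(),w[:,:2].round(3).tolist(),w.mean(0).round(4))
E
```

```text
3.3 [ 0.48132756 -0.15719029  0.3001622 ] [-8.84781604e-05 -1.26111525e-03  9.99999177e-01  2.17732244e-04] [ 0.16  0.15  0.11  1.84 -0.02  1.16  1.85]
juicer 0.58 [326.3, 190.0] [[ 0.4892 -0.111   0.06  ]] 20896 [[0.523, -0.229], [0.409, -0.197], [0.457, 0.007], [0.579, -0.01]] [ 0.4921 -0.1073  0.06  ]
juicer 0.55 [521.4, 100.5] [[0.3961 0.084  0.06  ]] 3675 [[0.37, 0.033], [0.368, 0.117], [0.418, 0.128], [0.42, 0.042]] [0.3939 0.0798 0.06  ]
battery_block 0.58 [124.7, 208.6] [[ 0.5182 -0.3453  0.03  ]] 1936 [[0.544, -0.384], [0.482, -0.351], [0.498, -0.313], [0.562, -0.345]] [ 0.5216 -0.3481  0.03  ]
battery_block 0.58 [324.9, 190.3] [[ 0.4952 -0.1089  0.03  ]] 20964 [[0.531, -0.236], [0.408, -0.2], [0.461, 0.02], [0.594, 0.001]] [ 0.4984 -0.1036  0.03  ]
spindle 0.78 [283.3, 185.4] [[ 0.4815 -0.1576  0.076 ]] 583 [[0.468, -0.172], [0.468, -0.146], [0.495, -0.145], [0.495, -0.172]] [ 0.4812 -0.159   0.076 ]
spindle 0.38 [371.0, 205.7] [[ 0.5027 -0.0655  0.076 ]] 1419 [[0.509, -0.096], [0.478, -0.089], [0.49, -0.039], [0.522, -0.044]] [ 0.4997 -0.0669  0.076 ]
red_pot 0.88 [123.7, 94.9] [[ 0.3935 -0.3112  0.08  ]] 2940 [[0.37, -0.344], [0.37, -0.276], [0.416, -0.28], [0.416, -0.35]] [ 0.393  -0.3128  0.08  ]
spice_jar 0.84 [522.3, 103.7] [[0.401  0.0599 0.1   ]] 3701 [[0.372, 0.014], [0.372, 0.088], [0.418, 0.097], [0.418, 0.02]] [0.3952 0.0546 0.1   ]
```

View pics/w3.png

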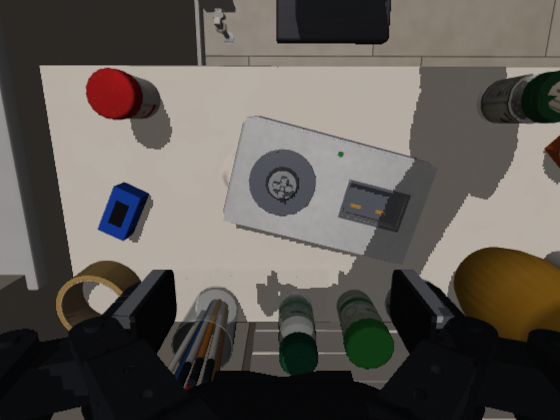

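The wrist view shows the juicer deck (corners about (252,117), (437,160), (405,262), (225,219)), the spindle at (283,185), the bay at (374,205), the battery at (123,211) and the pot lid at (117,94). Moving over the battery.

>>> {"name": "move_arm", "arguments": {
  "motion": [
    {"x": -0.13, "y": -0.627, "z": 0.3, "ax": 0, "ay": 0, "az": 0.075, "grip": 1},
    {"x": -0.13, "y": -0.627, "z": 0.3, "ax": 0, "ay": 0, "az": 0.075, "grip": 1},
    {"x": -0.13, "y": -0.627, "z": 0.3, "ax": 0, "ay": 0, "az": 0.075, "grip": 1},
    {"x": -0.13, "y": -0.627, "z": 0.3, "ax": 0, "ay": 0, "az": 0.075, "grip": 1},
    {"x": -0.13, "y": -0.627, "z": 0.3, "ax": 0, "ay": 0, "az": 0.075, "grip": 1},
    {"x": -0.13, "y": -0.627, "z": 0.3, "ax": 0, "ay": 0, "az": 0.075, "grip": 1},
    {"x": -0.13, "y": -0.627, "z": 0.3, "ax": 0, "ay": 0, "az": 0.075, "grip": 1}
  ]
}}

```text
time: 4.3
position: [0.5212, -0.3437, 0.2104]
orientation: [-0.0, 0.231, 0.973, 0.001]
ft_force: [-0.7, 1.7, 0.7]
opening: 0.0856
gripper_force: 0.0
```

```bash
python3 - <<'E'
from h import *
s,im=shot('wrist','w4.png'); print(s['time'],s['position'],s['orientation'],s['joint_positions'].round(2))
K,T,c=cam('wrist',s)
for q,z in [('battery_block',.03)]:
  for r in silhouettes('wrist',q)[:2]:
    b=cv2.boxPoints(box(r['pixels'])); w=ray(K,T,b,z)
    print(q,r['score'],r['point'],r['pixels'].sum(),b.tolist(),w[:,:2].round(3).tolist(),w.mean(0).round(4))
E
```

```text
4.3 [ 0.52120511 -0.34370093  0.21036882] [-1.77677352e-04  2.31110474e-01  9.72927249e-01  6.97224255e-04] [ 0.35  0.45  0.25  1.66 -0.13  1.05  1.75]
battery_block 0.82 [277.3, 197.7] 2402 [[257.0, 165.0], [293.0, 165.0], [293.0, 232.0], [257.0, 232.0]] [[0.488, -0.353], [0.502, -0.324], [0.559, -0.352], [0.543, -0.383]] [ 0.5229 -0.3531  0.03  ]
battery_block 0.65 [490.4, 40.1] 1824 [[455.1199951171875, 49.839996337890625], [487.760009765625, 6.31999397277832], [522.3200073242188, 32.23999786376953], [489.67999267578125, 75.76000213623047]] [[0.477, -0.162], [0.458, -0.128], [0.489, -0.109], [0.509, -0.143]] [ 0.4834 -0.1354  0.03  ]
```

View pics/w4.png

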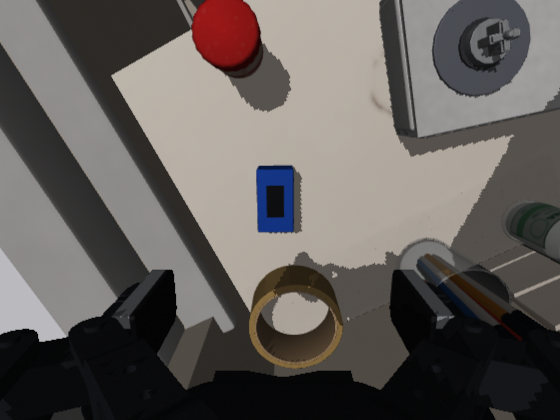

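The battery's top is at columns 257–293 and rows 172–232, aligned with the gripper. The bowl at (295,320) is clear of it.

```bash
python3 - <<'E'
from h import *
s=sense(); K,T,c=cam('wrist',s)
im=cv2.imread('pics/w4.png').astype(int)
b=(im[:,:,0]>im[:,:,2]+60)
print('rows w/blue', [ (r,np.flatnonzero(b[r,240:310])[[0,-1]]+240) for r in range(162,236,6) if b[r,240:310].any()])
print('col 262 B',im[160:238:2,262,0])
P=ray(K,T,[[256.5,232],[293.5,232],[257,173],[293,173]],.03);print(P.round(4))
X=T[:3,:3]
f=P[:2].mean(0); q=s['orientation'];M=R.from_quat([q[1],q[2],q[3],q[0]]).as_matrix()
cen=f+M[:,0]*.03; print('cen',cen,P.mean(0))
print(delta([cen[0],cen[1],.012],None,s), M[:,0], proj(K,T,[[.57,-.36,.05]]))
E
```

```text
rows w/blue [(168, array([290, 291])), (174, array([257, 292])), (180, array([257, 292])), (186, array([257, 292])), (192, array([257, 292])), (198, array([257, 292])), (204, array([258, 292])), (210, array([258, 292])), (216, array([258, 292])), (222, array([258, 292])), (228, array([258, 292]))]
col 262 B [164 164 163  59  59 133 134 133 133 132 132 132 132 132 132 132 131 131
 131 131 131 131 131 131 129 129 129 129 129 129 129 127 129 128 129 130
 131 160 159]
[[ 0.5444 -0.3828  0.03  ]
 [ 0.56   -0.3515  0.03  ]
 [ 0.495  -0.3564  0.03  ]
 [ 0.5096 -0.3272  0.03  ]]
cen [ 0.52539074 -0.35367378  0.02996682] [ 0.52725238 -0.35447173  0.03      ]
{'x': -0.026, 'y': -0.027, 'z': 0.664} [-0.89378789  0.44848855 -0.00110598] [[290.54274582 252.19488488]]
```

>>> {"name": "move_arm", "arguments": {
  "motion": [
    {"x": -0.029, "y": -0.028, "z": 0.1, "ax": 0, "ay": 0, "az": 0, "grip": 1},
    {"x": -0.029, "y": -0.028, "z": 0.25, "ax": 0, "ay": 0, "az": 0, "grip": 1},
    {"x": -0.029, "y": -0.028, "z": 0.4, "ax": 0, "ay": 0, "az": 0, "grip": 1},
    {"x": -0.029, "y": -0.028, "z": 0.52, "ax": 0, "ay": 0, "az": 0, "grip": 1},
    {"x": -0.029, "y": -0.028, "z": 0.61, "ax": 0, "ay": 0, "az": 0, "grip": 1},
    {"x": -0.029, "y": -0.028, "z": 0.66, "ax": 0, "ay": 0, "az": 0, "grip": 1},
    {"x": -0.029, "y": -0.028, "z": 0.66, "ax": 0, "ay": 0, "az": 0, "grip": -1},
    {"x": -0.029, "y": -0.028, "z": 0.66, "ax": 0, "ay": 0, "az": 0, "grip": -1},
    {"x": -0.029, "y": -0.028, "z": 0.66, "ax": 0, "ay": 0, "az": 0, "grip": -1},
    {"x": -0.029, "y": -0.028, "z": 0.66, "ax": 0, "ay": 0, "az": 0, "grip": -1},
    {"x": -0.029, "y": -0.028, "z": 0.66, "ax": 0, "ay": 0, "az": 0, "grip": -1},
    {"x": -0.029, "y": -0.028, "z": 0.66, "ax": 0, "ay": 0, "az": 0, "grip": -1}
  ]
}}

```text
time: 5.6
position: [0.5265, -0.3578, 0.0148]
orientation: [0.002, 0.232, 0.973, -0.0]
ft_force: [-0.4, 0.6, 7.4]
opening: 0.0325
gripper_force: 61.7
```

>>> {"name": "move_arm", "arguments": {
  "motion": [
    {"x": 0, "y": 0, "z": -0.15, "ax": 0, "ay": 0, "az": 0, "grip": -1},
    {"x": 0, "y": 0, "z": -0.3, "ax": 0, "ay": 0, "az": 0, "grip": -1},
    {"x": 0, "y": 0, "z": -0.45, "ax": 0, "ay": 0, "az": 0, "grip": -1},
    {"x": 0, "y": 0, "z": -0.6, "ax": 0, "ay": 0, "az": 0.02, "grip": -1},
    {"x": 0.05, "y": 0.1, "z": -0.75, "ax": 0, "ay": 0, "az": 0.04, "grip": -1},
    {"x": 0.13, "y": 0.22, "z": -0.82, "ax": 0, "ay": 0, "az": 0.06, "grip": -1},
    {"x": 0.21, "y": 0.35, "z": -0.82, "ax": 0, "ay": 0, "az": 0.08, "grip": -1},
    {"x": 0.28, "y": 0.48, "z": -0.82, "ax": 0, "ay": 0, "az": 0.1, "grip": -1},
    {"x": 0.36, "y": 0.61, "z": -0.82, "ax": 0, "ay": 0, "az": 0.12, "grip": -1},
    {"x": 0.43, "y": 0.73, "z": -0.82, "ax": 0, "ay": 0, "az": 0.14, "grip": -1},
    {"x": 0.5, "y": 0.85, "z": -0.82, "ax": 0, "ay": 0, "az": 0.16, "grip": -1},
    {"x": 0.5, "y": 0.85, "z": -0.82, "ax": 0, "ay": 0, "az": 0.18, "grip": -1}
  ]
}}

```text
time: 6.8
position: [0.5055, -0.0542, 0.2587]
orientation: [-0.001, 0.716, 0.699, 0.001]
ft_force: [0.4, -0.1, -0.8]
opening: 0.0326
gripper_force: 60.7
```

>>> {"name": "move_arm", "arguments": {
  "motion": [
    {"x": 0, "y": 0, "z": 0.13, "ax": 0, "ay": 0, "az": 0.022, "grip": -1},
    {"x": 0, "y": 0, "z": 0.2, "ax": 0, "ay": 0, "az": 0.032, "grip": -1},
    {"x": 0, "y": 0, "z": 0.2, "ax": 0, "ay": 0, "az": 0.032, "grip": -1},
    {"x": 0, "y": 0, "z": 0.2, "ax": 0, "ay": 0, "az": 0.032, "grip": -1}
  ]
}}

```text
time: 7.2
position: [0.506, -0.0619, 0.199]
orientation: [0.0, 0.783, 0.622, 0.0]
ft_force: [0.2, 0.6, -0.8]
opening: 0.0325
gripper_force: 60.6
```

```bash
python3 - <<'E'
from h import *
s,im=shot('wrist','w5.png'); print(s['time'],s['position'],s['orientation'],s['joint_positions'].round(2),s['opening'],s['gripper_force'],s['ft_force'])
E
```

```text
7.2 [ 0.50596762 -0.06186963  0.19898359] [8.79063648e-05 7.82920628e-01 6.22121594e-01 6.78728740e-05] [-0.24  0.27  0.36  1.95 -0.12  0.94 -0.05] 0.032474467022360336 60.644105672836304 [ 0.16426164  0.56217892 -0.82453143]
```

View pics/w5.png

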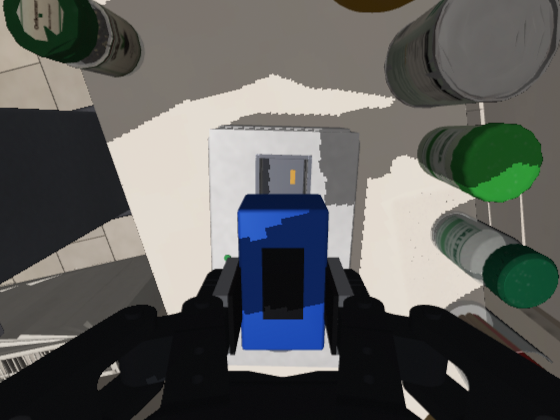

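The bay mouth is visible at columns 257–311 with its top at row 155. The deck edges are at columns about 210 and 358 and row 130, and the block is in hand at columns 240–327.

```bash
python3 - <<'E'
from h import *
im=cv2.imread('pics/w5.png').astype(int)
for r in [150,175,190]:
    print(r,'L',im[r,202:220].sum(1)//3,'R',im[r,348:368].sum(1)//3); print(' bay',im[r,248:268].sum(1)//3,im[r,300:320].sum(1)//3)
for r in [235,250]: print(r,'L',im[r,202:220].sum(1)//3,'R',im[r,348:368].sum(1)//3)
for c in [225,245,270,290,300]: print(c,im[120:170,c].sum(1)//3)
print('blk',[im[r,232:250,0]-im[r,232:250,2] for r in (215,240)],[im[r,318:336,0]-im[r,318:336,2] for r in (215,240)])
print('blkcol',im[190:216,270,0]-im[190:216,270,2], im[335:355,270,0]-im[335:355,270,2])
s=sense(); K,T,c=cam('wrist',s)
q=s['orientation'];M=R.from_quat([q[1],q[2],q[3],q[0]])
t2=lambda P: M.apply(P)+s['position']
print('block top corners predicted', proj(K,T,t2([[.03,.017,-.0152],[.03,-.017,-.0152],[-.03,.017,-.0152],[-.03,-.017,-.0152],[.03,.017,.0148],[.03,-.017,.0148]])).round(1))
E
```

```text
150 L [219 219 220 219 219 219 188 196 215 219 219 218 218 218 218 217 218 217] R [104 104 105 105 105 105 106 105 106 105  93  89 110 115 115 115 116 116
 116 115]
 bay [212 211 212 210 211 209 209 210 210 211 210 211 212 213 213 214 214 213
 211 210] [202 202 201 202 202 201 201 201 201 201 202 202 202 202 201 201 201 201
 201 166]
175 L [219 219 219 219 219 219 203 192 207 217 219 218 219 219 219 218 218 218] R [103 103 104 102 102 103 103 102  93  90 110 115 114 115 114 115 115 115
 115 115]
 bay [210 209 209 211 210 211 212 166 129 124 124  69  51  62  58  55  55  55
  55  54] [115 115 118  89  69  84  90 125 119 115 115 187 200 201 202 202 202 203
 203 203]
190 L [219 219 219 219 219 218 219 169 187 210 213 212 212 211 212 213 214 215] R [102 103 103 103 103 103 102  92  93 111 114 115 115 114 115 115 115 115
 203 218]
 bay [211 211 211 212 211 212 212 165 129 123 123  78  54  63  61  57  55  55
  55  55] [114 115 102  72  56  83  94 111 115 115 162 199 205 205 204 204 203 201
 201 201]
235 L [218 218 218 218 218 217 217 218 170 189 213 218 218 217 217 215 215 215] R [205 205 2
[... 1269 characters left out ...]
116 115]
blk [array([ -2,  -3,  -2,  -2,  -3,  52, 129, 146, 150, 151, 152, 151, 152,
       151, 151, 152, 152, 152]), array([-2, -2, -3, -4, -3, -2, 18, 65, 71, 75, 76, 75, 75, 76, 75, 75, 75,
       75])] [array([74, 75, 74, 76, 75, 75, 75, 73, 70, 67, 29,  0, -3, -3, -3, -3, -3,
       -3]), array([75, 75, 75, 75, 75, 75, 75, 72, 67, 45,  1, -3, -3, -3, -3, -3, -2,
       -2])]
blkcol [ 12  10  11  19  37  47  47  48  49  47  47  48  48  48  49  48  48  49
  56  84 114 129 141 148 151 151] [149 149 148 149 149 149 148 148 149 148 149 149 149 144 108  36   1  -3
  -4  -4]
block top corners predicted [[327.1 217.6]
 [234.3 217.4]
 [322.2 358.8]
 [239.2 358.7]
 [319.1 199.9]
 [243.1 199.8]]
```

```bash
python3 - <<'E'
from h import *
s=sense(); K,T,c=cam('wrist',s)
q=s['orientation'];M=R.from_quat([q[1],q[2],q[3],q[0]])
tool=lambda P:M.inv().apply(P-s['position'])
g=lambda uv,z:tool(ray(K,T,uv,z))
L=g([[208.3,150],[208.8,175],[209.3,190],[210.4,235],[211.4,250]],.06)
Rr=g([[358.7,150],[357,175],[355.7,190],[351.2,235],[350.2,250]],.06)
E=g([[225,129.8],[245,130.2],[270,130.3],[290,130.9],[300,131]],.06)
for n,A in (('L',L),('R',Rr)):
    p=np.polyfit(A[:,0],A[:,1],1); print(n,A.round(4)[:,:2].tolist(),p)
p=np.polyfit(E[:,1],E[:,0],1); print('E',E.round(4)[:,:2].tolist(),p)
B=g([[255.2,175],[311,175],[255.2,190],[310.2,190],[270,154],[290,154.5],[270,157],[259,175],[306,175]],.06); print('bay',B.round(4)[:,:2].tolist())
for zt in (-.0152,-.0135):
    z=s['position'][2]-zt
    C=g([[237.2,215],[327.7,215],[238.3,240],[326.8,240],[270,210],[270,349.3]],z); print('blk',zt,C.round(4)[:,:2].tolist())
C=g([[270,194],[270,194]],s['position'][2]-.0155);print('blk bottom near',C)
E
```

```text
L [[0.0419, -0.057], [0.0225, -0.0576], [0.0104, -0.0579], [-0.0273, -0.0589], [-0.0404, -0.0587]] [ 0.02251273 -0.05805483]
R [[0.0421, 0.0596], [0.0226, 0.0594], [0.0105, 0.059], [-0.0272, 0.0573], [-0.0404, 0.0572]] [0.03342421 0.05846405]
E [[0.0572, -0.0434], [0.0569, -0.0282], [0.0568, -0.009], [0.0564, 0.0063], [0.0563, 0.0139]] [-0.01409405  0.05656465]
bay [[0.0225, -0.021], [0.0225, 0.0231], [0.0105, -0.0212], [0.0105, 0.0227], [0.0389, -0.0092], [0.0385, 0.0064], [0.0366, -0.0092], [0.0225, -0.018], [0.0225, 0.0191]]
blk -0.0152 [[0.0309, -0.0159], [0.031, 0.0172], [0.0213, -0.0158], [0.0213, 0.0172], [0.0328, -0.0039], [-0.0256, -0.0044]]
blk -0.0135 [[0.0305, -0.0161], [0.0305, 0.0174], [0.0207, -0.016], [0.0207, 0.0174], [0.0324, -0.004], [-0.0268, -0.0044]]
blk bottom near [[ 0.03251146 -0.00495641  0.01550455]
 [ 0.03251146 -0.00495641  0.01550455]]
```

>>> {"name": "move_arm", "arguments": {
  "motion": [
    {"x": 0.001, "y": -0.001, "z": 0.12, "ax": 0, "ay": 0, "az": 0.004, "grip": -1},
    {"x": 0.001, "y": -0.001, "z": 0.24, "ax": 0, "ay": 0, "az": 0.004, "grip": -1},
    {"x": 0.001, "y": -0.001, "z": 0.34, "ax": 0, "ay": 0, "az": 0.004, "grip": -1},
    {"x": 0.001, "y": -0.001, "z": 0.38, "ax": 0, "ay": 0, "az": 0.004, "grip": -1},
    {"x": 0.001, "y": -0.001, "z": 0.4, "ax": 0, "ay": 0, "az": 0.004, "grip": -1},
    {"x": 0.001, "y": -0.001, "z": 0.415, "ax": 0, "ay": 0, "az": 0.004, "grip": -1},
    {"x": 0.001, "y": -0.001, "z": 0.425, "ax": 0, "ay": 0, "az": 0.004, "grip": -1},
    {"x": 0.001, "y": -0.001, "z": 0.435, "ax": 0, "ay": 0, "az": 0.004, "grip": -1},
    {"x": 0.001, "y": -0.001, "z": 0.435, "ax": 0, "ay": 0, "az": 0.004, "grip": -1}
  ]
}}

```text
time: 8.15
position: [0.506, -0.0613, 0.0682]
orientation: [0.0, 0.791, 0.612, 0.0]
ft_force: [-0.6, 0.6, -1.0]
opening: 0.0326
gripper_force: 60.7
```

```bash
python3 - <<'E'
from h import *
s=sense(); print(s['time'],s['position'],s['ft_force'],s['ft_torque'])
shot('side','s2.png'); im=cv2.imread('pics/s2.png')[150:280,180:360]; cv2.imwrite('pics/s2c.png',cv2.resize(im,None,fx=4,fy=4,interpolation=2))
E
```

```text
8.15 [ 0.50598332 -0.06130517  0.0681835 ] [-0.6216418   0.57563621 -0.96843918] [-0.00294247  0.03438393 -0.00580023]
```

View pics/s2c.png

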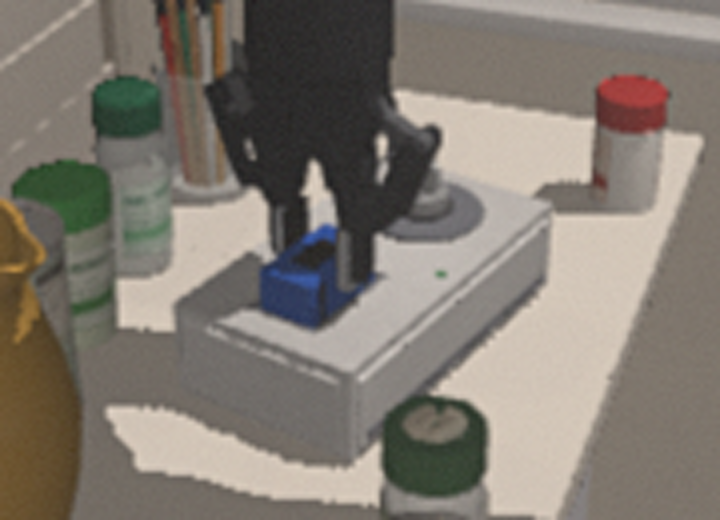

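The crop shows the block seated partway in the bay with no contact force. Lowering further and releasing.

>>> {"name": "move_arm", "arguments": {
  "motion": [
    {"x": 0, "y": 0, "z": 0.015, "ax": 0, "ay": 0, "az": 0, "grip": -1},
    {"x": 0, "y": 0, "z": 0.025, "ax": 0, "ay": 0, "az": 0, "grip": -1},
    {"x": 0, "y": 0, "z": 0.025, "ax": 0, "ay": 0, "az": 0, "grip": -1}
  ]
}}

```text
time: 8.5
position: [0.5052, -0.0613, 0.0598]
orientation: [-0.0, 0.791, 0.612, -0.0]
ft_force: [-0.4, -0.4, -1.3]
opening: 0.0322
gripper_force: 60.7
```

>>> {"name": "move_arm", "arguments": {
  "motion": [
    {"x": 0, "y": 0, "z": 0.025, "ax": 0, "ay": 0, "az": 0, "grip": 0.4},
    {"x": 0, "y": 0, "z": 0.025, "ax": 0, "ay": 0, "az": 0, "grip": 0.4},
    {"x": 0, "y": 0, "z": 0.025, "ax": 0, "ay": 0, "az": 0, "grip": 0.4},
    {"x": 0, "y": 0, "z": 0.0, "ax": 0, "ay": 0, "az": 0, "grip": 0.4},
    {"x": 0.01, "y": 0.001, "z": -0.1, "ax": 0, "ay": 0, "az": 0, "grip": 0.4},
    {"x": 0.01, "y": 0.001, "z": -0.15, "ax": 0, "ay": 0, "az": 0, "grip": -1},
    {"x": 0.01, "y": 0.001, "z": -0.15, "ax": 0, "ay": 0, "az": 0, "grip": -1},
    {"x": 0.01, "y": 0.001, "z": -0.15, "ax": 0, "ay": 0, "az": 0, "grip": -1},
    {"x": 0.01, "y": 0.001, "z": -0.15, "ax": 0, "ay": 0, "az": 0, "grip": -1},
    {"x": 0.01, "y": 0.001, "z": -0.15, "ax": 0, "ay": 0, "az": 0, "grip": -1}
  ]
}}

```text
time: 9.5
position: [0.5058, -0.0585, 0.1043]
orientation: [-0.001, 0.791, 0.612, -0.001]
ft_force: [-0.8, -1.2, 1.1]
opening: 0.0003
gripper_force: 0.0
```

```bash
python3 - <<'E'
from h import *
s,im=shot('wrist','w6.png'); print(s['time'],s['position'],s['ft_force'],s['opening'])
for r in silhouettes('wrist','battery_block')[:1]: print(r['score'],r['point'],r['pixels'].sum(),box(r['pixels']))
E
```

```text
9.5 [ 0.50578208 -0.05845448  0.10428118] [-0.7880231  -1.21766404  1.11182295] 0.00032952153930842565
0.61 [283.6, 221.7] 5078 ((285.0, 226.49996948242188), (65.99998474121094, 84.99998474121094), 0.0)
```

View pics/w6.png

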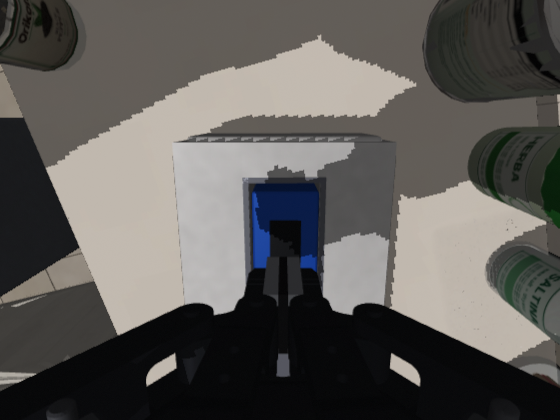

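The block is in the bay, framed at columns 245–325. Now pressing with the shut fingers.

>>> {"name": "move_arm", "arguments": {
  "motion": [
    {"x": 0, "y": 0, "z": 0.08, "ax": 0, "ay": 0, "az": 0, "grip": -1},
    {"x": 0, "y": 0, "z": 0.11, "ax": 0, "ay": 0, "az": 0, "grip": -1},
    {"x": 0, "y": 0, "z": 0.125, "ax": 0, "ay": 0, "az": 0, "grip": -1},
    {"x": 0, "y": 0, "z": 0.14, "ax": 0, "ay": 0, "az": 0, "grip": -1},
    {"x": 0, "y": 0, "z": 0.15, "ax": 0, "ay": 0, "az": 0, "grip": -1},
    {"x": 0, "y": 0, "z": 0.155, "ax": 0, "ay": 0, "az": 0, "grip": -1},
    {"x": 0, "y": 0, "z": 0.155, "ax": 0, "ay": 0, "az": 0, "grip": -1}
  ]
}}

```text
time: 10.3
position: [0.5063, -0.0585, 0.06]
orientation: [-0.001, 0.791, 0.612, -0.0]
ft_force: [-5.7, 0.6, 14.8]
opening: -0.0001
gripper_force: 7.0
```

>>> {"name": "move_arm", "arguments": {
  "motion": [
    {"x": 0, "y": 0, "z": 0.007, "ax": 0, "ay": 0, "az": 0, "grip": -1},
    {"x": 0, "y": 0, "z": 0.007, "ax": 0, "ay": 0, "az": 0, "grip": -1}
  ]
}}

```text
time: 10.5
position: [0.5064, -0.0586, 0.0597]
orientation: [-0.001, 0.791, 0.611, 0.0]
ft_force: [-12.3, 1.2, 34.1]
opening: 0.0
gripper_force: 17.2
```

>>> {"name": "move_arm", "arguments": {
  "motion": [
    {"x": 0, "y": 0, "z": -0.1, "ax": 0, "ay": 0, "az": 0, "grip": -1},
    {"x": -0.05, "y": 0, "z": -0.25, "ax": 0, "ay": 0, "az": 0, "grip": -1},
    {"x": -0.17, "y": 0, "z": -0.36, "ax": 0, "ay": 0, "az": 0, "grip": -1},
    {"x": -0.3, "y": 0, "z": -0.46, "ax": 0, "ay": 0, "az": 0, "grip": -1},
    {"x": -0.347, "y": 0, "z": -0.47, "ax": 0, "ay": 0, "az": 0, "grip": 0.9},
    {"x": -0.347, "y": 0, "z": -0.47, "ax": 0, "ay": 0, "az": 0, "grip": 0.9},
    {"x": -0.347, "y": 0, "z": -0.47, "ax": 0, "ay": 0, "az": 0, "grip": 0.9}
  ]
}}

```text
time: 11.2
position: [0.4804, -0.1581, 0.1969]
orientation: [-0.001, 0.791, 0.612, 0.0]
ft_force: [-0.1, 0.2, -0.4]
opening: 0.0432
gripper_force: 0.0
```

```bash
python3 - <<'E'
from h import *
s,im=shot('wrist','w7.png'); print(s['time'],s['position'],s['orientation'],s['ft_force'],s['opening'])
K,T,c=cam('wrist',s)
print(proj(K,T,[[.4798,-.1592,.076],[.506,-.0585,.06]]))
for r in silhouettes('wrist','spindle')[:1]: print(r['score'],r['point'],r['pixels'].sum(),box(r['pixels']))
im=cv2.resize(cv2.imread('pics/w7.png')[60:260,170:400],None,fx=3,fy=3,interpolation=2); cv2.imwrite('pics/w7c.png',im)
E
```

```text
11.2 [ 0.48035904 -0.15814075  0.19694815] [-6.14298955e-04  7.91120655e-01  6.11659815e-01  5.42586269e-05] [-0.07072249  0.22527033 -0.41691167] 0.043207580742411066
[[281.46667638 210.0043503 ]
 [281.62126292  65.26261677]]
0.63 [282.9, 210.1] 1193 ((283.0, 208.0), (38.0, 38.0), 90.0)
```

View pics/w7c.png

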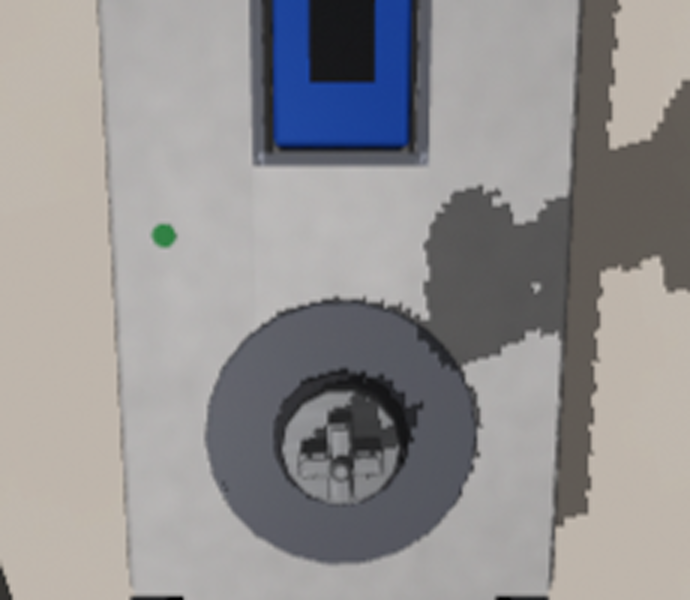

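The block is flush in its bay. The spindle cross is at about (283,210), nearly aligned with the image axes. I'll refine its angle numerically.

```bash
cat >> h.py <<'E'
from scipy.ndimage import map_coordinates
def fit(im,K,T,outline,c0,angs,rad=.004,step=.001,blur=.8):
    """max mean directional gradient on projected closed outline(s) (N,3 local, list); returns sorted best (score,dx,dy,ang)"""
    g=cv2.GaussianBlur(cv2.cvtColor(im,cv2.COLOR_RGB2GRAY).astype(np.float32),(0,0),blur)
    gx,gy=cv2.Sobel(g,cv2.CV_32F,1,0),cv2.Sobel(g,cv2.CV_32F,0,1)
    out=[]
    segs=[(a,b) for o in outline for a,b in zip(o,np.roll(o,-1,0))]
    A=np.array([a for a,b in segs]);B=np.array([b for a,b in segs]); t=np.linspace(.05,.95,12)
    P=(A[:,None]*(1-t)[None,:,None]+B[:,None]*t[None,:,None]).reshape(-1,3); D=np.repeat(B-A,12,0); w=np.linalg.norm(D,axis=1)
    for an in angs:
        Rz=R.from_euler('z',an,degrees=True).as_matrix(); Q=P@Rz.T; E=Q+D@Rz.T*.01
        for dx in np.arange(-rad,rad+1e-9,step):
            for dy in np.arange(-rad,rad+1e-9,step):
                o=np.array(c0)+[dx,dy,0]; u=proj(K,T,Q+o); e=proj(K,T,E+o)-u; e/=np.linalg.norm(e,axis=1)[:,None]+1e-9
                n=np.abs(map_coordinates(gx,[u[:,1],u[:,0]],order=1)*-e[:,1]+map_coordinates(gy,[u[:,1],u[:,0]],order=1)*e[:,0])
                out.append(((np.minimum(n,120)*w).sum()/w.sum(),dx,dy,an))
    return sorted(out,reverse=True)
def cross(L,W,z):
    l,w=L/2,W/2
    return np.array([[l,w,z],[w,w,z],[w,l,z],[-w,l,z],[-w,w,z],[-l,w,z],[-l,-w,z],[-w,-w,z],[-w,-l,z],[w,-l,z],[w,-w,z],[l,-w,z]])
E
python3 - <<'E'
from h import *
s=sense(); K,T,c=cam('wrist',s); im=cv2.imread('pics/w7.png')[:,:,::-1].copy()
# flange circle (30mm) at .076 and cross at .094
f=fit(im,K,T,[cross(.02,.006,.018)],[.4798,-.1592,.076],np.arange(30,121,3),.004,.001)
best={}
for x in f: best.setdefault(x[3],x)
print([(int(a),round(float(v[0]),1),round(v[1]*1e3),round(v[2]*1e3)) for a,v in sorted(best.items())])
circ=np.c_[.015*np.cos(np.linspace(0,6.2,40)),.015*np.sin(np.linspace(0,6.2,40)),0*np.arange(40)]
print(fit(im,K,T,[circ],[.4798,-.1592,.076],[0],.004,.0005)[:3])
E
```

```text
[(30, 68.5, 1, 2), (33, 66.9, 1, 2), (36, 64.6, 1, 2), (39, 62.9, 2, 2), (42, 62.7, 3, 2), (45, 63.5, 2, 2), (48, 63.4, 2, 2), (51, 64.1, -3, 4), (54, 62.5, -3, 4), (57, 60.4, -2, 4), (60, 59.3, -2, 4), (63, 60.3, 2, 4), (66, 62.4, 1, 4), (69, 63.5, 1, 4), (72, 65.4, 0, 2), (75, 65.4, 0, 2), (78, 66.5, 1, 2), (81, 69.5, 1, 2), (84, 68.4, 1, 2), (87, 64.1, 1, 2), (90, 60.1, 0, 2), (93, 61.6, 4, 4), (96, 62.5, 4, 4), (99, 62.4, 4, 4), (102, 63.7, 4, 4), (105, 66.0, 4, 4), (108, 66.3, 4, 4), (111, 65.9, 4, 4), (114, 67.4, 0, 2), (117, 67.8, 0, 2), (120, 68.5, 1, 2)]
[(np.float64(113.15652161862697), np.float64(0.001), np.float64(0.002), 0), (np.float64(112.04984191831242), np.float64(0.0014999999999999996), np.float64(0.002), 0), (np.float64(103.97091605432081), np.float64(0.0014999999999999996), np.float64(0.0025000000000000005), 0)]
```

```bash
python3 - <<'E'
from h import *
s=sense(); K,T,c=cam('wrist',s); im=cv2.imread('pics/w7.png')[:,:,::-1].copy()
f=fit(im,K,T,[cross(.02,.006,.018)],[.481,-.1572,.076],np.arange(40,131,3),.001,.0005,.5)
best={}
for x in f: best.setdefault(x[3],x)
print([(int(a),round(float(v[0]),1)) for a,v in sorted(best.items())])
g=cv2.cvtColor(im,cv2.COLOR_RGB2GRAY)
for r in range(190,232): print(' '.join('%3d'%v for v in g[r,264:304]))
E
```

```text
[(40, 65.9), (43, 63.9), (46, 66.9), (49, 66.2), (52, 63.2), (55, 60.5), (58, 61.0), (61, 61.6), (64, 60.5), (67, 65.8), (70, 73.0), (73, 77.8), (76, 75.6), (79, 82.6), (82, 80.0), (85, 75.6), (88, 67.4), (91, 62.7), (94, 60.4), (97, 60.4), (100, 59.3), (103, 62.3), (106, 64.2), (109, 67.3), (112, 67.5), (115, 69.9), (118, 71.2), (121, 69.7), (124, 68.2), (127, 66.2), (130, 65.9)]
 96  96  96  82  51  48  51  51  51  49  46  42  38  38  61  75  78  77  77  77  77  77  87  79  55  40  35  34  30  28  24  23  22  22  21  22  37  41  67  72
 96  96  82  55  50  51  51  49  47  44  39  38  61  89 113 126 128 127 126 126 126 124 134 105  70  53  47  40  36  36  31  27  24  22  22  21  34  40  41  41
 88  77  55  50  51  51  49  45  41  40  63  88 113 137 143 143 142 141 140 140 139 139 119  75  62  63  60  52  66  48  36  34  27  23  23  22  28  34  40  41
 70  47  49  51  52  50  44  41  64  89 112 135 141 141 141 141 139 138 138 137 136 135 107  69  60  60  61  60  81  61  48  42  33  27  23  22  21  23  33  40
 58  51  52  50  50  46  54  87 113 136 141 140 141 140 139 139 138 138 137 
[... 5303 characters left out ...]
  97  76  76  87  89  89  89  89  89  88  89  89  89  89  88
 94  93  93  93  93  93  92  93  93  92  92  91  91  92  91  85  83  85  84  89  78  82  88  79  87  90  89  90  89  89  89  89  89  88  89  89  89  89  88  88
 94  93  93  94  93  92  92  92  93  92  92  91  91  91  92  92  90  91  90  91  90  91  89  90  90  89  89  90  90  90  88  88  89  89  89  89  89  89  88  88
 94  93  93  93  93  92  92  93  92  92  92  91  91  91  91  91  91  91  90  91  91  91  89  90  90  90  89  89  90  89  89  89  88  89  88  89  88  89  88  88
 94  93  93  93  93  93  93  92  93  92  92  92  92  92  92  91  90  91  90  91  91  90  90  90  89  90  90  90  89  89  89  88  89  89  88  89  89  88  88  88
```

>>> {"name": "move_arm", "arguments": {
  "motion": [
    {"x": 0.05, "y": 0, "z": -0.15, "ax": 0, "ay": 0, "az": 0, "grip": 1},
    {"x": 0.95, "y": -0.38, "z": -0.27, "ax": 0, "ay": 0, "az": -0.125, "grip": 1},
    {"x": 0.95, "y": -0.38, "z": -0.27, "ax": 0, "ay": 0, "az": -0.125, "grip": 1},
    {"x": 0.95, "y": -0.38, "z": -0.27, "ax": 0, "ay": 0, "az": -0.125, "grip": 1},
    {"x": 0.95, "y": -0.38, "z": -0.27, "ax": 0, "ay": 0, "az": -0.125, "grip": 1},
    {"x": 0.95, "y": -0.38, "z": -0.27, "ax": 0, "ay": 0, "az": -0.125, "grip": 1},
    {"x": 0.95, "y": -0.38, "z": -0.27, "ax": 0, "ay": 0, "az": -0.125, "grip": 1},
    {"x": 0.95, "y": -0.38, "z": -0.27, "ax": 0, "ay": 0, "az": -0.125, "grip": 1},
    {"x": 0.95, "y": -0.38, "z": -0.27, "ax": 0, "ay": 0, "az": -0.125, "grip": 1}
  ]
}}

```text
time: 12.2
position: [0.4408, 0.1475, 0.2777]
orientation: [-0.001, 0.495, 0.869, -0.001]
ft_force: [-0.1, -0.4, 0.8]
opening: 0.0855
gripper_force: 0.0
```

```bash
python3 - <<'E'
from h import *
s=sense(); print(s['time'],s['position'],s['orientation'],s['opening'],s['joint_positions'].round(2))
print(delta([.447,.19,.19],120,s))
E
```

```text
12.2 [0.44082395 0.14748913 0.27767341] [-6.12458508e-04  4.94573642e-01  8.69135173e-01 -7.66922281e-04] 0.08548371928969901 [-0.48  0.09  0.11  1.95 -0.01  1.1   0.17]
{'x': 0.111, 'y': 0.091, 'z': 0.292, 'ax': -0.0, 'ay': -0.0, 'az': 0.002}
```

>>> {"name": "move_arm", "arguments": {
  "motion": [
    {"x": 0.11, "y": 0.09, "z": 0.15, "ax": 0, "ay": 0, "az": 0, "grip": 1},
    {"x": 0.11, "y": 0.09, "z": 0.29, "ax": 0, "ay": 0, "az": 0, "grip": 1},
    {"x": 0.11, "y": 0.09, "z": 0.29, "ax": 0, "ay": 0, "az": 0, "grip": 1},
    {"x": 0.11, "y": 0.09, "z": 0.29, "ax": 0, "ay": 0, "az": 0, "grip": 1}
  ]
}}

```text
time: 12.6
position: [0.4477, 0.1857, 0.1906]
orientation: [-0.001, 0.497, 0.867, -0.002]
ft_force: [0.6, -0.3, 0.5]
opening: 0.0849
gripper_force: 0.0
```

```bash
python3 - <<'E'
from h import *
s,im=shot('wrist','w8.png'); print(s['time'],s['position'],s['orientation'])
K,T,c=cam('wrist',s)
m=None
for r in silhouettes('wrist','cone')[:1]: print(r['score'],r['point'],r['pixels'].sum(),box(r['pixels']),ray(K,T,r['point'],.04)); m=r['pixels']
u,v=map(int,r['point'])
cv2.imwrite('pics/w8c.png',cv2.resize(im[v-70:v+70,u-80:u+80,::-1],None,fx=4,fy=4,interpolation=2)); print('crop origin',u-80,v-70)
E
```

```text
12.6 [0.44769856 0.1857059  0.19061318] [-0.00094565  0.49748254  0.86747108 -0.00203643]
0.85 [286.3, 196.4] 3826 ((286.5, 193.0), (68.0, 69.0), 90.0) [[0.44819012 0.18917423 0.04      ]]
crop origin 206 126
```

View pics/w8c.png

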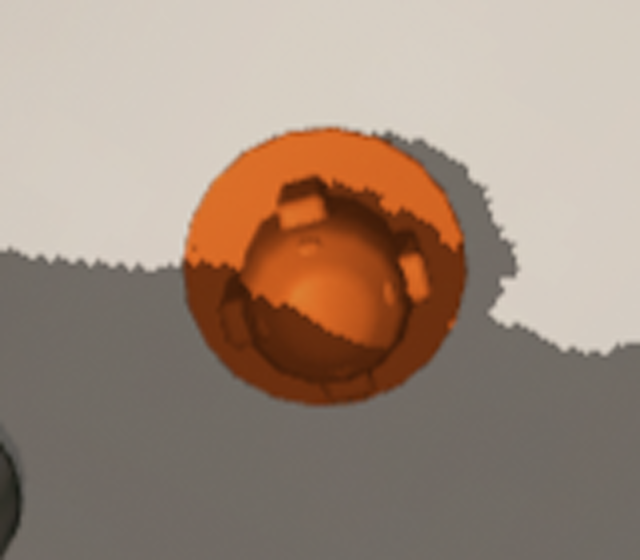

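The crop shows rib tops at crop pixels (302,210), (414,275), (236,320) and (350,383), so the ribs are turned about 14.5° counter-clockwise from the image axes.

```bash
python3 - <<'E'
from h import *
s=sense(); K,T,c=cam('wrist',s)
o=np.array([206,126])
W=ray(K,T,o+np.array([[302,210],[414,275],[236,318],[350,384]])/4,.059)[:,:2]; print(W.round(4))
print('rib up-down',np.rad2deg(np.arctan2(*(W[0]-W[3])[::-1])),np.linalg.norm(W[0]-W[3]),'l-r',np.rad2deg(np.arctan2(*(W[1]-W[2])[::-1])),np.linalg.norm(W[1]-W[2]),W.mean(0))
sk=ray(K,T,o+np.array([[184,266],[467,266],[325,127],[325,405]])/4,.028); print('skirt',sk.round(4)[:,:2].tolist(),sk[:2].mean(0),sk[2:].mean(0))
im=cv2.imread('pics/w8.png')[:,:,::-1].copy()
h=np.linspace(0,2*np.pi,41)[:-1]; circ=np.c_[.031*np.cos(h),.031*np.sin(h),0*h+.028]
print(fit(im,K,T,[circ],[.4475,.189,0],[0],.005,.0005)[:3])
rect=lambda a:np.array([R.from_euler('z',a,degrees=True).apply(p) for p in [[.016,-.005,.059],[.021,-.005,.059],[.021,.005,.059],[.016,.005,.059]]])
f=fit(im,K,T,[rect(a) for a in (0,90,180,270)],[.4475,.189,0],np.arange(0,90,2),.005,.001)
print([tuple(np.round(x,4)) for x in f[:6]])
print(delta([*W.mean(0),.031],134.9,s))
E
```

```text
[[0.4389 0.2036]
 [0.4643 0.2036]
 [0.4385 0.1784]
 [0.4649 0.1782]]
rib up-down 135.6321371070821 0.03640847063236697 l-r 44.24465169746796 0.03612373123888773 [0.4516413  0.19096105]
skirt [[0.4253, 0.1757], [0.4786, 0.2069], [0.4366, 0.2171], [0.4679, 0.164]] [0.45193443 0.1912899  0.028     ] [0.45223997 0.19055162 0.028     ]
[(np.float64(104.72319379464655), np.float64(0.003999999999999992), np.float64(0.0009999999999999948), 0), (np.float64(103.41522839108427), np.float64(0.003999999999999992), np.float64(0.0014999999999999944), 0), (np.float64(103.14885000485134), np.float64(0.004499999999999991), np.float64(0.0009999999999999948), 0)]
[(np.float64(69.6126), np.float64(0.004), np.float64(0.001), np.float64(46.0)), (np.float64(68.6241), np.float64(0.004), np.float64(0.001), np.float64(48.0)), (np.float64(67.8645), np.float64(0.004), np.float64(0.001), np.float64(44.0)), (np.float64(64.1377), np.float64(0.004), np.float64(0.001), np.float64(50.0)), (np.float64(62.6998), np.float64(0.004), np.float64(0.001), np.float64(42.0)), (np.float64(59.7362), np.float64(0.003), np.float64(0.0), np.float64(46.0))]
{'x': 0.01, 'y': 0.012, 'z': 0.541, 'ax': 0.0, 'ay': 0.0, 'az': -0.041}
```

>>> {"name": "move_arm", "arguments": {
  "motion": [
    {"x": 0.01, "y": 0.012, "z": 0.1, "ax": 0, "ay": 0, "az": -0.02, "grip": 1},
    {"x": 0.01, "y": 0.012, "z": 0.18, "ax": 0, "ay": 0, "az": -0.0425, "grip": 1},
    {"x": 0.01, "y": 0.012, "z": 0.3, "ax": 0, "ay": 0, "az": -0.0425, "grip": 1},
    {"x": 0.01, "y": 0.012, "z": 0.42, "ax": 0, "ay": 0, "az": -0.0425, "grip": 1},
    {"x": 0.01, "y": 0.012, "z": 0.5, "ax": 0, "ay": 0, "az": -0.0425, "grip": 1},
    {"x": 0.01, "y": 0.012, "z": 0.54, "ax": 0, "ay": 0, "az": -0.0425, "grip": 1},
    {"x": 0.01, "y": 0.012, "z": 0.54, "ax": 0, "ay": 0, "az": -0.0425, "grip": 1},
    {"x": 0.01, "y": 0.012, "z": 0.54, "ax": 0, "ay": 0, "az": -0.0425, "grip": -1},
    {"x": 0.01, "y": 0.012, "z": 0.54, "ax": 0, "ay": 0, "az": -0.0425, "grip": -1},
    {"x": 0.01, "y": 0.012, "z": 0.54, "ax": 0, "ay": 0, "az": -0.0425, "grip": -1},
    {"x": 0.01, "y": 0.012, "z": 0.54, "ax": 0, "ay": 0, "az": -0.0425, "grip": -1},
    {"x": 0.01, "y": 0.012, "z": 0.54, "ax": 0, "ay": 0, "az": -0.0425, "grip": -1}
  ]
}}

```text
time: 13.9
position: [0.4512, 0.1922, 0.0313]
orientation: [0.001, 0.377, 0.926, 0.001]
ft_force: [-1.1, -0.8, 7.5]
opening: 0.0409
gripper_force: 60.0
```

>>> {"name": "move_arm", "arguments": {
  "motion": [
    {"x": 0, "y": 0, "z": -0.1, "ax": 0, "ay": 0, "az": 0, "grip": -1},
    {"x": 0, "y": 0, "z": -0.25, "ax": 0, "ay": 0, "az": 0, "grip": -1},
    {"x": 0, "y": 0, "z": -0.4, "ax": 0, "ay": 0, "az": 0, "grip": -1},
    {"x": 0, "y": 0, "z": -0.55, "ax": 0, "ay": 0, "az": 0, "grip": -1},
    {"x": -0.1, "y": -0.08, "z": -0.65, "ax": 0, "ay": 0, "az": 0.02, "grip": -1},
    {"x": -0.2, "y": -0.17, "z": -0.7, "ax": 0, "ay": 0, "az": 0.04, "grip": -1},
    {"x": -0.31, "y": -0.27, "z": -0.7, "ax": 0, "ay": 0, "az": 0.06, "grip": -1},
    {"x": -0.42, "y": -0.36, "z": -0.7, "ax": 0, "ay": 0, "az": 0.08, "grip": -1},
    {"x": -0.53, "y": -0.46, "z": -0.7, "ax": 0, "ay": 0, "az": 0.1, "grip": -1},
    {"x": -0.64, "y": -0.55, "z": -0.7, "ax": 0, "ay": 0, "az": 0.12, "grip": -1},
    {"x": -0.75, "y": -0.65, "z": -0.7, "ax": 0, "ay": 0, "az": 0.14, "grip": -1},
    {"x": -0.85, "y": -0.74, "z": -0.7, "ax": 0, "ay": 0, "az": 0.16, "grip": -1}
  ]
}}

```text
time: 15.1
position: [0.4774, -0.1473, 0.2405]
orientation: [0.0, 0.778, 0.628, 0.001]
ft_force: [-0.6, -0.4, -0.4]
opening: 0.041
gripper_force: 60.9
```

>>> {"name": "move_arm", "arguments": {
  "motion": [
    {"x": 0, "y": 0, "z": 0, "ax": 0, "ay": 0, "az": 0.002, "grip": -1},
    {"x": 0, "y": 0, "z": 0, "ax": 0, "ay": 0, "az": 0.002, "grip": -1}
  ]
}}

```text
time: 15.3
position: [0.4773, -0.1459, 0.24]
orientation: [-0.0, 0.781, 0.624, 0.0]
ft_force: [-0.3, 0.4, -1.5]
opening: 0.0408
gripper_force: 60.9
```

```bash
python3 - <<'E'
from h import *
s,im=shot('wrist','w9.png'); print(s['time'],s['position'],s['orientation'],s['opening'],s['ft_force'],s['joint_positions'].round(2))
K,T,c=cam('wrist',s); q=s['orientation'];M=R.from_quat([q[1],q[2],q[3],q[0]])
z=s['position'][2]; zb=z-.0313  # cone underside
Ti=np.eye(4);Ti[:3,:3]=M.as_matrix().T;Ti[:3,3]=-M.as_matrix().T@s['position']
h=np.linspace(0,2*np.pi,41)[:-1]; k=np.cos(h)>-.2
# skirt half facing the camera (tool +x = world ~77deg)
circ=np.c_[.031*np.cos(h),.031*np.sin(h),0*h+.028]
f=fit(im,K,T,[circ],[s['position'][0],s['position'][1],zb],[0],.006,.001)[:3]
for x in f: print(x[0],(M.inv().apply([x[1],x[2],0])*1e3).round(1))
for r in silhouettes('wrist','cone')[:1]: print(r['score'],r['pixels'].sum(),box(r['pixels']))
print('pred skirt',proj(K,T,np.c_[circ[:,:2],circ[:,2]]+[s['position'][0],s['position'][1],zb]).round(0)[:, :].min(0),proj(K,T,circ+[s['position'][0],s['position'][1],zb]).max(0))
m=r['pixels']; print([(rr,np.flatnonzero(m[rr])[[0,-1]]) for rr in range(180,360,12) if m[rr].any()])
print(delta([.481,-.1572,.135],77,s))
E
```

```text
15.3 [ 0.47731268 -0.14591178  0.23999762] [-3.66086655e-05  7.81091925e-01  6.24416009e-01  2.24262755e-04] 0.04076907930921797 [-0.32247145  0.37611374 -1.45030528] [-0.11  0.2   0.41  1.94 -0.09  1.03  0.11]
63.73494682645377 [1.2 0.8 0. ]
60.66511031089656 [0.2 1.  0. ]
54.9272674972087 [0. 0. 0.]
0.92 14653 ((282.0, 270.0), (142.8355712890625, 142.8355712890625), 45.0)
pred skirt [210. 204.] [351.80326297 334.58327039]
[(204, array([270, 295])), (216, array([237, 327])), (228, array([226, 337])), (240, array([220, 344])), (252, array([214, 350])), (264, array([235, 330])), (276, array([232, 333])), (288, array([228, 337])), (300, array([226, 339])), (312, array([226, 339])), (324, array([241, 324])), (336, array([248, 316])), (348, array([264, 299]))]
{'x': -0.034, 'y': 0.02, 'z': 0.35, 'ax': 0.0, 'ay': -0.0, 'az': 0.001}
```

>>> {"name": "move_arm", "arguments": {
  "motion": [
    {"x": -0.038, "y": 0.018, "z": 0.12, "ax": 0, "ay": 0, "az": 0, "grip": -1},
    {"x": -0.038, "y": 0.018, "z": 0.24, "ax": 0, "ay": 0, "az": 0, "grip": -1},
    {"x": -0.038, "y": 0.018, "z": 0.32, "ax": 0, "ay": 0, "az": 0, "grip": -1},
    {"x": -0.038, "y": 0.018, "z": 0.355, "ax": 0, "ay": 0, "az": 0, "grip": -1},
    {"x": -0.038, "y": 0.018, "z": 0.37, "ax": 0, "ay": 0, "az": 0, "grip": -1},
    {"x": -0.038, "y": 0.018, "z": 0.38, "ax": 0, "ay": 0, "az": 0, "grip": -1},
    {"x": -0.038, "y": 0.018, "z": 0.39, "ax": 0, "ay": 0, "az": 0, "grip": -1},
    {"x": -0.038, "y": 0.018, "z": 0.395, "ax": 0, "ay": 0, "az": 0, "grip": -1},
    {"x": -0.038, "y": 0.018, "z": 0.395, "ax": 0, "ay": 0, "az": 0, "grip": -1}
  ]
}}

```text
time: 16.3
position: [0.4808, -0.1575, 0.1217]
orientation: [0.0, 0.78, 0.625, 0.0]
ft_force: [0.3, -0.1, -0.3]
opening: 0.0408
gripper_force: 61.1
```

>>> {"name": "move_arm", "arguments": {
  "motion": [
    {"x": 0, "y": 0, "z": 0.012, "ax": 0, "ay": 0, "az": 0, "grip": -1},
    {"x": 0, "y": 0, "z": 0.022, "ax": 0, "ay": 0, "az": 0, "grip": -1},
    {"x": 0, "y": 0, "z": 0.032, "ax": 0, "ay": 0, "az": 0, "grip": -1},
    {"x": 0, "y": 0, "z": 0.038, "ax": 0, "ay": 0, "az": 0, "grip": -1},
    {"x": 0, "y": 0, "z": 0.038, "ax": 0, "ay": 0, "az": 0, "grip": -1}
  ]
}}

```text
time: 16.8
position: [0.4801, -0.1574, 0.1094]
orientation: [-0.0, 0.78, 0.625, -0.0]
ft_force: [0.0, -0.0, -1.8]
opening: 0.0408
gripper_force: 61.1
```

>>> {"name": "move_arm", "arguments": {
  "motion": [
    {"x": 0, "y": 0, "z": 0.008, "ax": 0, "ay": 0, "az": 0, "grip": -1},
    {"x": 0, "y": 0, "z": 0.016, "ax": 0, "ay": 0, "az": 0, "grip": -1},
    {"x": 0, "y": 0, "z": 0.024, "ax": 0, "ay": 0, "az": 0, "grip": -1},
    {"x": 0, "y": 0, "z": 0.03, "ax": 0, "ay": 0, "az": 0, "grip": -1},
    {"x": 0, "y": 0, "z": 0.03, "ax": 0, "ay": 0, "az": 0, "grip": -1}
  ]
}}

```text
time: 17.3
position: [0.4807, -0.1576, 0.1014]
orientation: [0.0, 0.781, 0.625, 0.0]
ft_force: [-2.2, -0.2, 7.9]
opening: 0.0406
gripper_force: 62.1
```

>>> {"name": "move_arm", "arguments": {
  "motion": [
    {"x": 0, "y": 0, "z": 0.006, "ax": 0, "ay": 0, "az": 0, "grip": -1},
    {"x": 0, "y": 0, "z": 0.006, "ax": 0, "ay": 0, "az": 0, "grip": -1}
  ]
}}

```text
time: 17.5
position: [0.4808, -0.1576, 0.101]
orientation: [-0.0, 0.781, 0.625, 0.001]
ft_force: [-6.4, 2.5, 21.9]
opening: 0.0409
gripper_force: 63.5
```

>>> {"name": "move_arm", "arguments": {
  "motion": [
    {"x": 0, "y": 0, "z": 0.004, "ax": 0, "ay": 0, "az": 0, "grip": -1},
    {"x": 0, "y": 0, "z": 0.004, "ax": 0, "ay": 0, "az": 0, "grip": -1}
  ]
}}

```text
time: 17.7
position: [0.4809, -0.1576, 0.1008]
orientation: [-0.0, 0.781, 0.625, 0.001]
ft_force: [-10.3, 4.3, 32.4]
opening: 0.0404
gripper_force: 64.8
```

>>> {"name": "move_arm", "arguments": {
  "motion": [
    {"x": 0, "y": 0, "z": -0.003, "ax": 0, "ay": 0, "az": 0, "grip": -1},
    {"x": 0, "y": 0, "z": -0.003, "ax": 0, "ay": 0, "az": 0, "grip": -1},
    {"x": 0, "y": 0, "z": -0.003, "ax": 0, "ay": 0, "az": 0, "grip": -1}
  ]
}}

```text
time: 18.0
position: [0.4808, -0.1576, 0.101]
orientation: [-0.0, 0.781, 0.625, 0.001]
ft_force: [-7.4, 3.1, 24.2]
opening: 0.041
gripper_force: 63.7
```

```bash
python3 - <<'E'
from h import *
s,im=shot('wrist','w10.png'); print(s['position'],s['ft_force'],s['gripper_force'])
K,T,c=cam('wrist',s); p=s['position']
h=np.linspace(0,2*np.pi,41)[:-1]; circ=np.c_[.031*np.cos(h),.031*np.sin(h),0*h+.028]
u=proj(K,T,circ+[p[0],p[1],p[2]-.0313]); print('pred',u.min(0),u.max(0))
for r in silhouettes('wrist','cone')[:1]:
    m=r['pixels']; print(r['score'],m.sum(),box(m),[(rr,np.flatnonzero(m[rr])[[0,-1]]) for rr in range(192,300,12) if m[rr].any()])
E
```

```text
[ 0.48081346 -0.15763827  0.10096487] [-7.44621634  3.05633136 24.19802057] 63.67406129837036
pred [210.14635513 203.56935331] [351.78936773 334.62871399]
0.62 14582 ((282.2040100097656, 270.5041809082031), (142.9212646484375, 142.71926879882812), 46.16913986206055) [(204, array([267, 296])), (216, array([238, 326])), (228, array([227, 337])), (240, array([220, 344])), (252, array([215, 349])), (264, array([235, 330])), (276, array([232, 333])), (288, array([228, 337]))]
```

The cone hasn't slipped in the grip: its silhouette matches the one taken before insertion. The spindle is at its stop, so I'm handing in.

```bash
python3 -c "
from plant import *
print(close_job())"
```

```text
the job is handed in; nothing more can be done
None
```

I handed the job in at about 18 s: the battery was pressed in flush first, then the cone went onto the splines and is still gripped and held down at about 24 N, with the spindle at its stop; the jar and pot were not touched.

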